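Stow a small bottle in the cellar drawer

ROBOT

A 6-joint arm with a two-finger parallel gripper is mounted at the origin on the work surface. World frame = base frame: x ahead of the robot, y to its left, z up, the work surface at z = 0. Lengths are in m, angles in rad, forces in N, time in s.
With the tool pointing down it reaches from about 0.35 to 0.975 m from the base axis. Payload 7.1 kg.
Tool frame: the origin (TCP) lies midway between the tips of the shut fingers; the grasp point (between the pads) lies 19 mm behind it; z points along the fingers, x is the direction in which the jaws open and shut, and the axes are right-handed (so a half turn about z gives the same grasp; the last joint's range is limited). The gripper opens to 88 mm and grips with 3 to 60 N. Pads are 20 mm wide; open, the fingers measure 115 mm over their backs; the gripper's body (75 mm by 178 mm) begins 61 mm behind the grasp point.
Start: joints at [1.104, 0.423, 1.63, -0, 1.089, -0.019], TCP at [0.271, 0.563, 0.192] pointing down, gripper open.
Joint ranges: [-3, 3], [-0.9, 2.11], [0.09, 2.58], [-1.31, 4.45], [0.11, 2.69], [-2.54, 2.54]. Speed limits (rad/s): [2.39, 2.39, 3.01, 3.14, 3.14, 3.14].

INTERFACE

Orientations are given as a unit quaternion [w, x, y, z].
In Python, from station import move_pose, movel, movej, command_gripper, wait, inverse_kinematics, read_camera, camera_info, MotionError, job_done, get_time, get_joint_pos, get_qvel, get_effort, get_tcp_pos, get_ee_rot, get_ft_force, get_ft_torque, get_grip_width gives the robot as it stands. Calls block until the motion is done:
- move_pose(position, orientation): joint-space move of the TCP to a pose.
- movel(position, frame=None, v=0.15, until_force=None): straight line of the TCP; frame=None keeps the orientation; v is the mean speed in m/s. With until_force (N) it stops when the force on the tool has changed by that much, and returns True; else False.
- movej(angles): joint-space move.
- command_gripper(opening): opening from 0.0 (shut) to 1.0 (fully open); the grip force is fixed at half the most; returns when the fingers have stopped.
- wait(seconds).
- inverse_kinematics(position, orientation): joint angles nearest the present ones, or None.
- read_camera(name): name is "scene" or "top"; returns the picture (400x640x3 uint8, red, green, blue); there is no depth.
- camera_info(name): a dict with "intrinsics" (3x3 intrinsics, pixels), "T" (4x4, takes a point from camera to world coordinates). Camera axes: x right, y up, looking along -z (the intrinsics and any distortion apply to the point x, -y, -z); pixel columns grow to the right and rows downward; lengths in m; the calibration is good to about 2 mm. A picture is of the moment at which its call begins. camera_info takes no time and is no camera call.
A pose or a line that the arm cannot do raises MotionError and nothing moves.
- job_done(): hands the job in, once; it reports no verdict.
Readings, each from a call of its own:
- get_time(): time.
- get_joint_pos(): joint angles.
- get_qvel(): joint speeds.
- get_effort(): joint torques, N m.
- get_tcp_pos(): TCP position.
- get_ee_rot(): TCP orientation.
- get_ft_force(): force on the tool from outside, world axes, zero at the start.
- get_ft_torque(): the same for the moment, N m.
- get_grip_width(): opening from 0.0 (shut) to 1.0 (fully open).
Only numpy, scipy, OpenCV 4.12 (cv2) and the standard library are available. Lean on these libraries where they do the work, as an engineer would, in place of code of your own. Each camera call takes 0.05 s, during which the arm holds its last target. There are 200 camera calls.

TASK

In the open drawer, slide the box of corks over against one side wall, left or right as you like, without lifting it. Gently, without dropping it, lay the small green bottle with the red cap on its side on the drawer floor in the room you made, then push the drawer fully shut without slamming it. Leave the amber bottle where it is.

Things in the scene. Friction and masses are not known exactly. Their poses are not given: they have to be found in the camera images.
- unit: Low two-drawer wooden unit, fixed: 250 deep (x), 342 wide (y), 150 tall, origin at the centre of its underside; x points away from its drawer fronts. The upper drawer stands open towards the robot; the lower one is a fixed front with a handle. Its 6 mm thick top, from 112 in front of the origin backwards, covers what is behind that line; the top's upper face is 59 above the upper drawer's floor.
- drawer_floor (a point): Centre of the open upper drawer's inner floor; moves with the drawer, 91 above the table. x points into the unit (the way the drawer shuts), y across to the left, z up; turned by up to 0.15 rad. Inside it is 300 wide (y -150 to 150), 200 long (x -100 to 100), walls 50 high. Its dark wooden front is x -112 to -100, 336 wide, up to 53 above the floor. Open by q mm, it is covered at x > q - 100.
- green_belly (a point): Small green glass bottle with red cap and paper label, lying on a wooden rest. The point is on its axis in mid-belly (near its centre of mass), 24 above the rest. x along the bottle to the neck. Belly 48 in diameter from x -57 to +48, then narrowing to a 23 neck (26 with cap) that ends at x +123: 180 long, about 0.3 kg. It may roll about x, turning y and z.
- rest: Fixed dark wooden bottle rest: slab 160 (x) by 200 (y) by 12 thick, origin at the centre of its underside, on the table. Two lanes along x at y +55 and -55; each bottle lies between four chocks 14 long, 7 high, 17 to 29 off the lane's middle, centred at x -62 and +42; bottle belly point at x -10, midway between them, neck to +x.
- drawer_handle (a point): Middle of the brass bar handle on the drawer's front: 120 long along the drawer's y, 147 from the drawer floor centre towards -x (35 out from the front), 28 above the drawer floor, axes as drawer_floor. Pushing this bar, or the front, along +x shuts the drawer; sliding it takes about 1.5 N plus 6 N per m/s.
- drawerbody (a joint): How far the drawer is open, in m: 0 is fully shut, 0.185 fully open. It starts 0.15 to 0.18 open. It stays where it is left.
- corkbox_center (a point): Centre (half-way up) of the loose open light wooden box filled with corks, standing in the drawer near its middle, turned up to 0.2 rad. 110 long along its x, 80 wide along its y, 42 tall, about 0.35 kg. Axes parallel to its edges. Against a side wall of the drawer its centre lies 110 from the drawer's middle line.
- amber_belly (a point): The other bottle on the rest: same size and shape, amber glass with a white cap, lying parallel to the green one, 110 from it. Which lane each lies in varies. Not to be disturbed. Its point and axes as green_belly.
Things that resemble listed ones, but are neither listed nor needed, are in the scene too. What is shaped like the part that bears corkbox_center but black is not meant.

How it is judged:
On the way, in this order (a step that is already met when the one before it is completed fails the run):
1. the box of corks stands against a side wall of the drawer (its centre at least 95 mm from the drawer's middle line) ((y of corkbox_center in the frame of drawer_floor above 0.095 m or y of corkbox_center in the frame of drawer_floor below -0.095 m)), for 0.2 s.
2. the green bottle lies on the drawer floor, let go, with the drawer still open (z of green_belly in the frame of drawer_floor between 0.018 and 0.029 m and x of green_belly in the frame of drawer_floor between -0.1 and 0.1 m and y of green_belly in the frame of drawer_floor between -0.15 and 0.15 m and contact force between the fingers and green below 0.1 N and value of joint drawerbody above 0.06 m), for 0.2 s.
At the end, for the whole second after the job is handed in: The drawer is fully shut (within 5 mm) with the green bottle lying level on its floor (within 5 mm in height and 0.15 rad) and nearly still (under 0.1 m/s), beside the box of corks, which stands upright on the drawer floor by a side wall (centre at least 85 mm from the drawer's middle line) (value of joint drawerbody below 0.005 m and z of green_belly in the frame of drawer_floor between 0.018 and 0.029 m and x of green_belly in the frame of drawer_floor between -0.1 and 0.1 m and y of green_belly in the frame of drawer_floor between -0.15 and 0.15 m and angle between green_belly's own x axis and vertical between 1.42 and 1.72 rad and z of corkbox_center in the frame of drawer_floor between 0.015 and 0.027 m and (y of corkbox_center in the frame of drawer_floor above 0.085 m or y of corkbox_center in the frame of drawer_floor below -0.085 m) and angle between corkbox_center's own z axis and vertical below 0.1 rad and linear speed of green below 0.1 m/s); the robot touches nothing.
It fails at once if the drawer is slammed (moves shut faster than 0.5 m/s) (velocity of joint drawerbody below -0.5 m/s).
It fails at once if the green bottle is banged against the drawer (over 60 N) (contact force between green and drawerbody above 60 N).
It fails at once if the green bottle is dropped into the drawer (out of the fingers over the drawer, with its belly point more than 42 mm above the drawer floor, 18 mm higher than when it lies there) (contact force between the fingers and green below 0.02 N and z of green_belly in the frame of drawer_floor above 0.042 m and x of green_belly in the frame of drawer_floor between -0.11 and 0.11 m and y of green_belly in the frame of drawer_floor between -0.16 and 0.16 m).
It fails at once if the box of corks is lifted (15 mm or more) or tipped over (z of corkbox_center in the frame of drawer_floor above 0.036 m or angle between corkbox_center's own z axis and vertical above 0.5 rad).
It fails at once if the amber bottle is moved more than 30 mm (distance of amber_belly from where it was at the start of the episode above 0.03 m).
It also fails if it takes over 72 s, if anything falls off the work surface, if the arm or the gripper's body presses on something with over 40 N, if the wrist force passes 120 N, or if a joint passes its speed limit or range.

## Working session

There is one attempt and no reset: what is moved stays moved. The work goes in short steps, each a Python script; the robot and the scene stay as the last script left them, time stands still between calls to the robot, and variables do not carry over. Pictures are saved under pics/ and viewed, about 8 in all and at most 12, crops included, and the job is handed in when it is done.

```bash
mkdir -p pics; ls
python3 - <<'E'
from station import *
import cv2
for n in ("top","scene"):
    im=read_camera(n); cv2.imwrite(f"pics/{n}0.png",im[:,:,::-1]); c=camera_info(n); print(n,c)
print(get_time())
E
```

```text
pics
top {'intrinsics': array([[447.77736566,   0.        , 321.3531849 ],
       [  0.        , 447.77736566, 191.75974173],
       [  0.        ,   0.        ,   1.        ]]), 'T': array([[-0.02421511,  0.9934467 , -0.11170175,  0.49767517],
       [-0.99920375, -0.02759544, -0.02881581, -0.13251256],
       [-0.03170943,  0.11091503,  0.9933239 ,  1.07984144],
       [ 0.        ,  0.        ,  0.        ,  1.        ]])}
scene {'intrinsics': array([[484.43322213,   0.        , 318.30278198],
       [  0.        , 484.43322213, 204.69403488],
       [  0.        ,   0.        ,   1.        ]]), 'T': array([[ 0.94580519, -0.2279293 ,  0.23130234,  0.87606487],
       [ 0.32470669,  0.65446572, -0.68281782, -0.88547051],
       [ 0.00425474,  0.72091806,  0.69300725,  0.85710643],
       [ 0.        ,  0.        ,  0.        ,  1.        ]])}
0.1
```

View pics/top0.png

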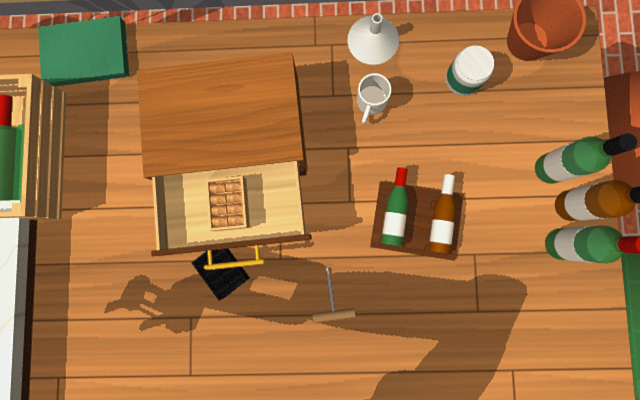

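View pics/scene0.png

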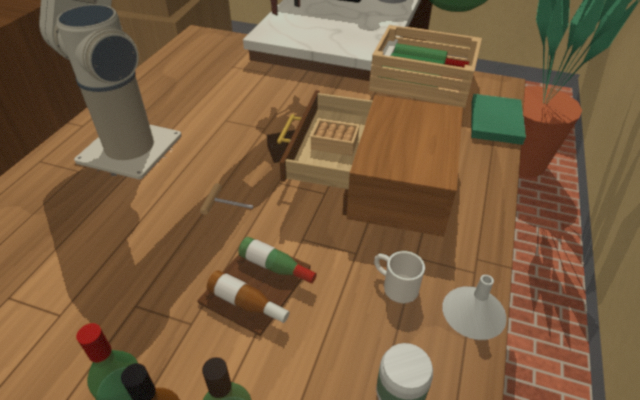

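Top view: the bottle meant is the green one with a red cap on the dark rest, at about (398,205). The standing green/red-cap bottle at (590,245) and the one in the crate at (8,140) aren't on the rest, so they aren't it. The amber bottle is at (443,215). The cork box is in the drawer at (228,203); the black box at (220,275) is a decoy. I'll enlarge to confirm.

```bash
cat > h.py <<'E'
import numpy as np, cv2
from station import *
def px2w(cam,uv,z):
    c=camera_info(cam);K=c["intrinsics"];T=c["T"];uv=np.atleast_2d(np.array(uv,float))
    d=np.c_[(uv[:,0]-K[0,2])/K[0,0],-(uv[:,1]-K[1,2])/K[1,1],-np.ones(len(uv))]@T[:3,:3].T
    s=(z-T[2,3])/d[:,2]
    return T[:3,3]+d*s[:,None]
def w2px(cam,p):
    c=camera_info(cam);K=c["intrinsics"];T=c["T"];q=(np.atleast_2d(p)-T[:3,3])@T[:3,:3]
    return np.c_[K[0,0]*q[:,0]/-q[:,2]+K[0,2],K[1,1]*-q[:,1]/-q[:,2]+K[1,2]]
def down(yaw): # tool z down, tool x (jaw direction) at angle yaw in world xy
    return [0.0,float(np.cos(yaw/2)),float(np.sin(yaw/2)),0.0]
E
python3 - <<'E'
from h import *
im=cv2.imread("pics/top0.png")
c=im[160:275,145:465]; cv2.imwrite("pics/crop0.png",cv2.resize(c,None,fx=2.5,fy=2.5,interpolation=cv2.INTER_CUBIC))
hsv=cv2.cvtColor(im,cv2.COLOR_BGR2HSV)
def blob(lo,hi,box):
    m=cv2.inRange(hsv,np.array(lo),np.array(hi)); k=np.zeros_like(m); x0,y0,x1,y1=box; k[y0:y1,x0:x1]=m[y0:y1,x0:x1]
    n,l,s,ce=cv2.connectedComponentsWithStats(k); i=1+np.argmax(s[1:,4]); return s[i],ce[i]
for n,lo,hi,b in [("redcap",(0,150,90),(8,255,255),(385,160,420,195)),("green",(40,80,20),(90,255,255),(375,170,425,250)),
  ("label",(0,0,120),(180,70,255),(375,190,418,245)),("whitecap",(0,0,120),(180,70,255),(435,165,465,200)),("alabel",(0,0,120),(180,70,255),(425,205,465,245))]:
    s,ce=blob(lo,hi,b); print(n,s,ce.round(1),px2w("top",ce,0.036).round(4))
E
```

```text
redcap [394 167  14  20 204] [400.6 176.5] [[ 0.6458 -0.2888  0.036 ]]
green [386 187  22  27 466] [397.3 200.7] [[ 0.5892 -0.2786  0.036 ]]
label [383 212  23  25 484] [394.  223.8] [[ 0.5357 -0.2686  0.036 ]]
whitecap [441 174  14  21 216] [447.7 183.9] [[ 0.6254 -0.3973  0.036 ]]
alabel [430 220  24  24 487] [441.6 231.3] [[ 0.5157 -0.3772  0.036 ]]
```

View pics/crop0.png

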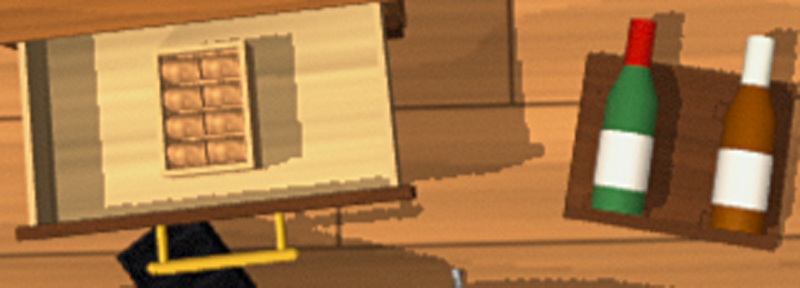

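The crop confirms it: green with a red cap at crop (625,120), amber next to it, cork box in the drawer at crop (205,110). Next are the drawer frame from the front and handle, the box corners, and the bottle ends.

Run:
```python
from h import *
f=lambda p:np.array(p,float)/2.5+[145,160]
im=cv2.imread("pics/top0.png");hsv=cv2.cvtColor(im,cv2.COLOR_BGR2HSV)
# handle mask
m=cv2.inRange(hsv,np.array((18,170,120)),np.array((35,255,255)));k=np.zeros_like(m);k[240:275,195:270]=m[240:275,195:270]
ys,xs=np.nonzero(k);
# bar: per-column the lowest rows
cols=[(x,ys[xs==x].max()-1.0) for x in range(xs.min(),xs.max()+1) if (xs==x).any()]
cols=np.array(cols,float);print("cols",cols[0],cols[-1])
w=px2w("top",[cols[0],cols[-1]],0.119);print("handle ends",w.round(4),np.linalg.norm(w[0]-w[1]))
mid=w.mean(0);d=w[0]-w[1];yh=np.arctan2(d[1],d[0])-np.pi/2
F=px2w("top",f([[17,234],[413,193]]),0.144);d=F[0]-F[1];yf=np.arctan2(d[1],d[0])-np.pi/2
print("front ends",F.round(4),np.linalg.norm(d),"yaw handle",yh,"front",yf)
for y in (yf,):
    ex=np.array([np.cos(y),np.sin(y),0]);print("floor ctr from handle",(mid+.147*ex).round(4),"from front",(F.mean(0)+.106*ex).round(4))
L=px2w("top",f([[17,38],[36,220],[382,5],[400,186]]),0.141);print("walls",L.round(4))
U=px2w("top",[(144,177),(304,161)],0.147);print("unit top edge",U.round(4))
B=px2w("top",f([[158,50],[243,40],[255,168],[168,177]]),0.133);print("box",B.round(4),B.mean(0).round(4),[np.linalg.norm(B[i]-B[(i+1)%4]).round(4) for i in range(4)])
d=B[0]-B[3]+B[1]-B[2];print("box yaw",np.arctan2(d[1],d[0]))
G=px2w("top",f([[618,212],[642,18]]),0.036);print("bottle ends",G.round(4),np.linalg.norm(G[0]-G[1]))
```

```text
cols [204. 267.] [264. 261.]
handle ends [[0.4509 0.1502 0.119 ]
 [0.4606 0.0213 0.119 ]] 0.12932221451923526
front ends [[ 0.4823  0.2534  0.144 ]
 [ 0.5084 -0.0798  0.144 ]] 0.3342481502355605 yaw handle 0.07538411574980297 front 0.078001580681476
floor ctr from handle [0.6023 0.0972 0.119 ] from front [0.601 0.095 0.144]
walls [[ 0.6491  0.2577  0.141 ]
 [ 0.4936  0.2387  0.141 ]
 [ 0.6684 -0.0566  0.141 ]
 [ 0.5145 -0.0689  0.141 ]]
unit top edge [[ 0.6447  0.272   0.147 ]
 [ 0.6691 -0.0703  0.147 ]]
box [[0.6364 0.1379 0.133 ]
 [0.6429 0.0643 0.133 ]
 [0.5329 0.0545 0.133 ]
 [0.5272 0.1289 0.133 ]] [0.5848 0.0964 0.133 ] [np.float64(0.0739), np.float64(0.1105), np.float64(0.0746), np.float64(0.1096)]
box yaw 0.0853379944260202
bottle ends [[ 0.4876 -0.2626  0.036 ]
 [ 0.6678 -0.2925  0.036 ]] 0.18273171063214502
```

```bash
cat >> h.py <<'E'
YD=0.077; C=np.array([0.6015,0.096,0.091]); R=np.array([[np.cos(YD),-np.sin(YD),0],[np.sin(YD),np.cos(YD),0],[0,0,1]])
D=lambda x,y,z:(C+R@np.array([x,y,z])).tolist()   # drawer -> world
iD=lambda p:(R.T@(np.array(p)-C)).round(4)
def best_yaw(p,yaw):  # the half-turn variant with the smaller last joint
    c=[(abs(q[5]),y) for y in (yaw,yaw+np.pi,yaw-np.pi) if (q:=inverse_kinematics(p,down(y))) is not None]
    return min(c)[1]
E
python3 - <<'E'
from h import *
p=get_tcp_pos(); movel([p[0],p[1],0.30],v=0.25)
y=best_yaw(D(-.017,-.08,.2),YD); print("yaw",y)
command_gripper(50/88)
move_pose(D(-.017,-.08,.2),down(y)); movel(D(-.017,-.08,.014),v=0.15)
print(get_time(),get_ft_force())
r=movel(D(-.017,.064,.014),v=0.05,until_force=12); print(r,iD(get_tcp_pos()),get_ft_force(),get_time())
a=iD(get_tcp_pos()); movel(D(a[0],a[1]-.012,.014),v=.05); movel(D(a[0],a[1]-.012,.2),v=.25)
# to above the bottle
G=[.545,-.271]; yb=best_yaw([*G,.2],-.178+np.pi/2); print("yb",yb)
movel([*D(a[0],a[1]-.012,.2)[:2],.30]); command_gripper(0.95)
move_pose([*G,.2],down(yb)); print(get_time(),get_joint_pos())
im=read_camera("top"); cv2.imwrite("pics/top1.png",cv2.resize(im[130:290,130:480,::-1],None,fx=2.2,fy=2.2))
E
```

```text
yaw 0.077
5.0917 [-0.75499095  0.45456711  0.44928956]
False [-0.017   0.0639  0.014 ] [ 0.16122404 -0.31218433  0.52175773] 8.125
yb -1.7487963267948965
11.9417 [-4.79848000e-01  3.90148207e-01  1.66041503e+00  2.46696176e-04
  1.09059492e+00  1.26723852e+00]
```

View pics/top1.png

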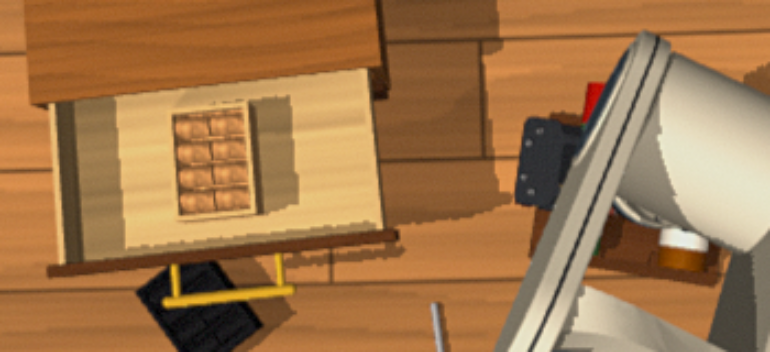

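The box (crop centre (215,160)) looks unmoved and no force showed during the push. I'll check with both cameras before going on.

Run:
```python
from h import *
print(get_tcp_pos(),get_ee_rot(),get_grip_width(),down(-1.7488))
a=read_camera("scene")[:,:,::-1]
b=cv2.imread("pics/scene0.png"); 
o=np.hstack([cv2.resize(x[60:330,180:480],None,fx=1.3,fy=1.3) for x in (b,a)]).copy()
print(w2px("scene",[D(-.017,.0,.042),D(-.017,-.15,.05),D(-.1,0,.05),D(-.017,.110,.042)]).round(0),w2px("top",[D(-.017,.0,.042),get_tcp_pos()]))
cv2.imwrite("pics/s1.png",o)
t=read_camera("top");cv2.imwrite("pics/topnow.png",t[:,:,::-1]);d=cv2.absdiff(t[:,:,::-1],cv2.imread("pics/top0.png"))[165:245,150:305];print(d.max(),(d.max(2)>25).sum())
```

```text
[ 0.54558919 -0.27022365  0.20032671] [ 1.80540852e-04 -6.42176028e-01  7.66557152e-01 -2.21438992e-04] 0.949373215094224 [0.0, 0.6414572688576042, -0.7671587659863787, 0.0]
[[334. 132.]
 [319. 166.]
 [302. 125.]
 [343. 109.]] [[228.17085785 203.45194645]
 [405.42783211 215.36926308]]
23 0
```

View pics/s1.png

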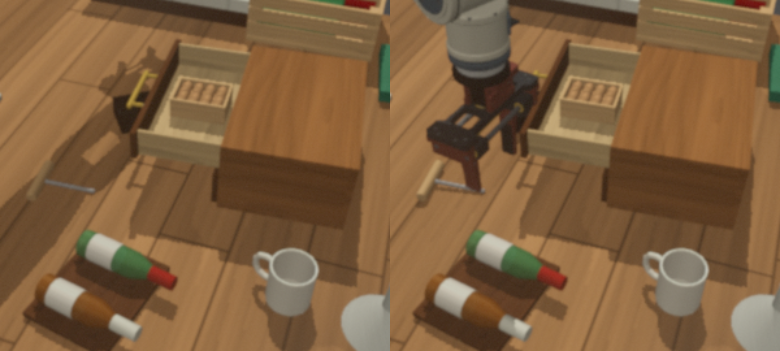

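Neither view shows any change in the drawer, and the tool pose agrees with the images. I'll repeat the push and take pictures part-way to see what the fingers do.

Run:
```python
from h import *
movel([.545,-.271,.3],v=.25); command_gripper(50/88)
move_pose(D(-.017,-.08,.2),down(YD)); movel(D(-.017,-.08,.014),v=0.15)
f0=get_ft_force(); S=[];P=[]
for y in (-.06,-.02,.0):
    r=movel(D(-.017,y,.014),v=0.05,until_force=12); print(y,r,iD(get_tcp_pos()),(get_ft_force()-f0).round(2),get_grip_width())
    S.append(read_camera("scene")[80:220,240:400,::-1])
T=read_camera("top")[140:280,145:315,::-1]
o=np.vstack([np.hstack([cv2.resize(x,(380,290)) for x in (S[0],S[1])]),np.hstack([cv2.resize(x,(380,290)) for x in (S[2],T)])])
cv2.imwrite("pics/push.png",o); print(get_time(),get_ee_rot())
```

```text
-0.06 False [-0.017  -0.0596  0.014 ] [0.21 0.9  0.94] 0.5676062553891756
-0.02 False [-0.017  -0.0201  0.014 ] [-0.36 -0.    0.66] 0.5687208279149467
0.0 False [-0.017   0.0003  0.014 ] [ 0.04 -0.7   0.56] 0.5682981426876199
18.2 [ 2.50063313e-05  9.99256692e-01  3.85494918e-02 -1.41994286e-06]
```

View pics/push.png

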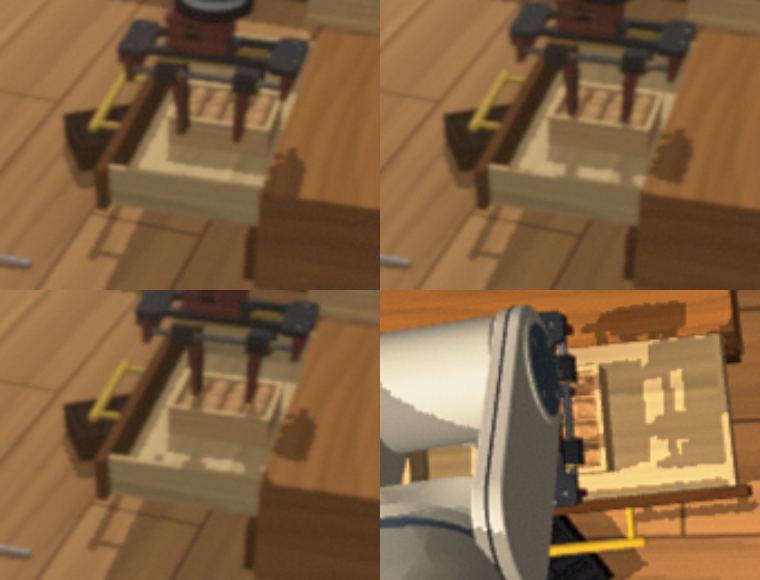

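Run:
```python
from h import *
for y in(-.06,-.02,0.):
  for z in (.0,.014,.03,.042,.055):
    p=w2px("scene",[D(-.017-.032,y,z),D(-.017+.032,y,z)]); print(y,z,[(round((u-240)*2.375),round((v-80)*290/140)) for u,v in p])
print(get_tcp_pos(),get_joint_pos(),get_effort().round(2))
```

```text
-0.06 0.0 [(180, 160), (238, 168)]
-0.06 0.014 [(180, 151), (239, 159)]
-0.06 0.03 [(180, 140), (239, 148)]
-0.06 0.042 [(180, 132), (239, 140)]
-0.06 0.055 [(180, 123), (240, 131)]
-0.02 0.0 [(189, 140), (246, 148)]
-0.02 0.014 [(189, 131), (247, 139)]
-0.02 0.03 [(189, 121), (247, 129)]
-0.02 0.042 [(189, 113), (248, 121)]
-0.02 0.055 [(189, 104), (248, 112)]
0.0 0.0 [(193, 131), (250, 139)]
0.0 0.014 [(194, 122), (251, 130)]
0.0 0.03 [(194, 112), (251, 120)]
0.0 0.042 [(194, 104), (252, 112)]
0.0 0.055 [(194, 95), (252, 103)]
[0.58454742 0.09469223 0.10499658] [ 1.40528729e-01  4.86617538e-01  1.76305548e+00 -6.35549822e-05
  8.91927558e-01  6.34505444e-02] [ 1.900e-01 -5.369e+01 -2.289e+01  6.000e-02  1.000e-02  0.000e+00]
```

The fingertips sit near crop (182,135) and (238,140), which projects to about 42 mm above the drawer floor. The reported TCP says 14 mm, so the tips are passing just over the box. A guarded touch on the drawer floor, at both finger openings, will give the real offset.

Run:
```python
from h import *
movel(D(-.017,.0,.06),v=.15); movel(D(-.017,-.09,.06),v=.2); movel(D(-.017,-.09,.02),v=.15)
for g in (50/88,0.):
    command_gripper(g); wait(.2)
    r=movel(D(-.017,-.09,-.045),v=.03,until_force=4); print(g,r,iD(get_tcp_pos()),get_ft_force().round(2),get_time())
    movel(D(-.017,-.09,.02),v=.15)
```

```text
0.5681818181818182 True [-0.0165 -0.09   -0.0303] [-0.4   0.19  4.61] 21.6083
0.0 True [-0.0164 -0.09   -0.0303] [0.23 0.71 4.53] 24.6833
```

The floor was touched at −30 mm for both openings, so the real tips are 30 mm above the reported TCP. I'll subtract 30 mm in z everywhere and redo the push.

```bash
cat >> h.py <<'E'
TD=lambda x,y,z:D(x,y,z-.030)   # real tip position -> command (reported TCP is 30 mm too low)
E
python3 - <<'E'
from h import *
command_gripper(50/88)
movel(TD(-.017,-.09,.012),v=.15); wait(.1); f0=get_ft_force()
r=movel(TD(-.017,.063,.012),v=0.07,until_force=12); a=iD(get_tcp_pos()); print(r,a,(get_ft_force()-f0).round(2),get_time())
movel(TD(a[0],a[1]-.012,.012),v=.08); movel(TD(a[0],a[1]-.012,.2),v=.3)
command_gripper(0.95)
G=[.545,-.271]; move_pose([*G,.2],down(-1.7488)); print(get_time())
im=read_camera("top"); cv2.imwrite("pics/top2.png",cv2.resize(im[130:290,130:480,::-1],None,fx=2.2,fy=2.2))
E
```

```text
True [-0.0171  0.06   -0.0183] [ 0.61 -0.94  0.56] 28.5917
31.9167
```

View pics/top2.png

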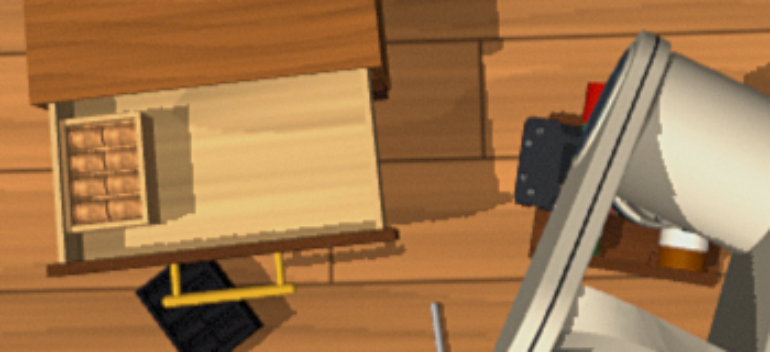

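The box is now against the left wall, crop (105,170). Now I'll grasp the bottle, with checks, and place it.

Run:
```python
from h import *
import sys
G=[.545,-.271]
r=movel([*G,.017-.030],v=.15,until_force=6); print("desc",r,get_tcp_pos(),get_ft_force().round(2))
if r and get_tcp_pos()[2]>0.0: sys.exit()
command_gripper(0.2); w=get_grip_width(); print("grip",w*88)
if not 42<w*88<52: sys.exit()
movel([*G,.22],v=.25); print("lift",get_grip_width()*88,get_ft_force().round(2),get_time())
move_pose(TD(-.03,-.075,.16),down(YD)); 
movel(TD(-.03,-.075,.035),v=.15)
print(get_grip_width()*88,get_time())
im=read_camera("scene"); cv2.imwrite("pics/s3.png",cv2.resize(im[40:300,200:480,::-1],None,fx=2,fy=2))
```

```text
desc False [ 0.54566746 -0.27134095 -0.01214094] [ 0.12 -0.5   0.58]
grip 47.4702044508969
lift 47.53760311980274 [-0.31  0.51 -3.29] 35.275
47.551141086517426 37.4667
```

View pics/s3.png

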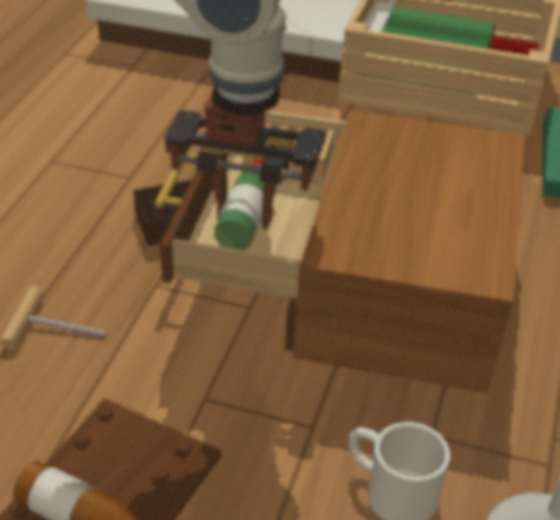

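The bottle is between the drawer walls with its neck towards the box. I'll lower it under guard, release, then check.

Run:
```python
from h import *
f0=get_ft_force()
r=movel(TD(-.03,-.075,.002),v=.03,until_force=3); print(r,iD(get_tcp_pos())+[0,0,.03],(get_ft_force()-f0).round(2))
command_gripper(0.70); wait(.3)
movel(TD(-.03,-.075,.16),v=.2)
y=best_yaw(TD(-.20,0,.1),YD+np.pi/2)
command_gripper(0); move_pose(TD(-.20,0,.12),down(y)); print(get_time(),y,get_joint_pos().round(2))
im=read_camera("scene"); cv2.imwrite("pics/s4.png",cv2.resize(im[40:300,200:480,::-1],None,fx=2,fy=2))
```

```text
True [-0.0299 -0.0751  0.0051] [ 0.13 -0.3   6.  ]
42.4 1.6477963267948965 [ 0.17  0.12  2.09 -0.    0.93 -1.48]
```

View pics/s4.png

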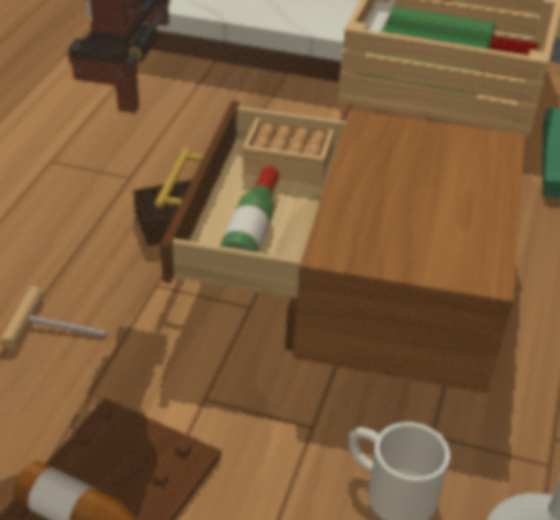

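The bottle lies on the drawer floor at (248,215), with the box against the left wall at (288,145). Next I'll close the drawer gently.

Run:
```python
from h import *
movel(TD(-.20,0,.015),v=.2); wait(.1); f0=get_ft_force()
r=movel(TD(.045,0,.015),v=.05,until_force=7); a=iD(get_tcp_pos()); print(r,a,(get_ft_force()-f0).round(2),get_time())
wait(.3); print((get_ft_force()-f0).round(2))
```

```text
True [-0.0071 -0.     -0.0156] [ 0.93  0.48 -0.46] 46.5917
[ 0.2   0.49 -0.5 ]
```

Run:
```python
from h import *
r=movel(TD(.02,0,.015),v=.02,until_force=8); a=iD(get_tcp_pos()); print(r,a,get_ft_force().round(2),get_time())
movel(TD(a[0]-.05,0,.015),v=.1); movel(TD(a[0]-.05,0,.2),v=.3); movel(TD(a[0]-.2,0,.2),v=.3)
print(get_time())
T=read_camera("top")[90:290,120:330,::-1];S=read_camera("scene")[60:260,200:480,::-1]
cv2.imwrite("pics/end.png",np.hstack([cv2.resize(T,None,fx=1.6,fy=1.6),cv2.resize(S,None,fx=1.6,fy=1.6)]))
```

```text
True [-0.0075  0.0002 -0.0165] [0.73 0.43 0.26] 47.3333
49.3917
```

View pics/end.png

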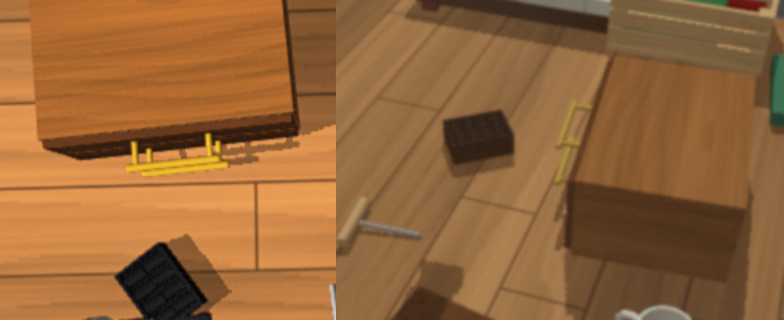

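The drawer is flush: its dark front sits against the edge of the unit's top, and both handles line up. The drawer stop was reached twice at the same x.

Run:
```python
from h import *
wait(1.5); job_done(); print(get_time())
```

```text
the job is handed in; nothing more can be done
the job is handed in; nothing more can be done
```

The job is handed in, at about 51 s of the 72 s allowed. The box of corks is against the left wall, the green bottle lies on its side beside it, and the drawer is shut. I got no verdict, so this rests on my own checks.

- **First push missed:** My first push at the box, and a partial repeat to see why, passed over it without moving it. Pictures and a guarded touch on the drawer floor showed the real fingertips 30 mm higher than the reported tool position. I corrected for that from then on.
- **Box:** The second push stopped at the wall on contact force. The picture shows the box against the left wall.
- **Bottle:** The grip held at 47.5 mm, which fits the 48 mm belly. I lowered it until it touched the floor with about 6 N, and the picture after release showed it lying flat with the drawer still open.
- **Drawer:** I closed it at about 0.05 m/s. It reached its stop about 155 mm in, and a second gentle push stopped within 0.4 mm of the same place. The last picture shows the front flush.
- **Not checked:** I couldn't see inside once it was shut, so the bottle's and box's final positions were not confirmed. I never touched the amber bottle, but I didn't measure its position again; it showed no change in the pictures it appeared in.

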